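Shut and lock the fume extractor's filter hatch

TASK

After a filter change the hatch on top of the fume extractor has been left ajar. Close it, take the slot key from the tool block, push the hatch's spring-loaded quarter-turn fastener all the way in with the key's blade and turn it clockwise until you feel its stop, so that it springs back up and stays locked when you let off; then stand the key back in its slot in the block. The fastener is plastic: push firmly but never force it, in or round, and leave the other things on the table alone.

Things in the scene. Friction and masses are not known exactly. Their poses are not given: they have to be found in the camera images.
- extractor: fume extractor: grey sheet-metal box 260 (x) x 300 (y) x 150 mm high, heavy, does not move. Origin: centre of its underside; x points from its front (grille side, towards the robot) to its rear, z up. The front 170 mm of its top is the filter hatch.
- hatch (a joint): opening angle of the aluminium hatch (170 mm front to back, 240 mm wide, 6 mm thick), rad: 0 shut, grows as its front edge rises. Its hinge line runs along the extractor's y, 50 mm behind the extractor's origin and 150 mm above the table; its friction holds it at any angle, and it is pushed shut by a few N on its top near the front edge.
- hatch_edge (a point): middle of the hatch's front top edge (when shut 120 mm in front of the extractor's origin and 156 mm above the table)
- slot (a point): centre of the fastener's slot, level with the top of its head: a round grey disc 36 mm across in a black ring 2 mm high, on the hatch's middle line 25 mm behind its front edge; at rest the head stands 4 mm above the hatch. Slot 24 mm long, 4.5 wide, 6 deep. Site x runs along the slot, z up. Unlocked, the slot lies along the extractor's y.
- fastener (a joint): turn of the fastener, rad, clockwise from above: 0 unlocked. A bayonet: its lug blocks the turn (after 0.08 of free play) until the head is pushed in 3 mm; then it turns easily (up to 0.1 N m). Its stop ring floats, so the stop lies anywhere from 1.05 to 1.65: feel for it. Only within 0.05 of the stop does the head spring up on release: locked; elsewhere it stays down.
- plunger (a joint): how far the fastener's head is pushed in, m: 0 up, 0.004 fully in (hard stop). The spring begins at about 4 N, needs 10 N for 3 mm and 12 N at 4 mm. Key and fastener may bear on each other with at most 50 N in all (the push and both sides of the turning pair added up: 14 N of push and 0.3 N m).
- block: wooden tool block 70 (x) x 170 (y) x 32 mm high, does not move. Origin: centre of its underside, z up.
- key_slot (a point): centre of the mouth of the key's pocket in the top of the block, 50 mm from the block's middle towards its -y end; the pocket is 10 mm (block x) by 24 mm (block y), 26 mm deep. The other pockets, 5 mm and 55 mm to the +y side of the middle, hold the screwdriver and the burnisher.
- key: slot key, 54 mm tall, about 60 g, standing blade down in the block: flat black grip 34 mm wide (its y), 10 thick (x), from z = 20 to 54 mm; round neck 8 mm thick; steel blade 20 mm wide (y), 3 thick (x), 8 long. Origin: middle of the blade's tip, z up to the grip. In the block the grip's underside rests on the block's top (origin 12 mm above the table) and its y lies along the block's y.
- driver: stubby screwdriver with a round wooden handle 26 mm across, in the block's middle pocket; its top is 40 mm above the block. Bystander.
- burnisher: small burnisher with a round wooden handle 22 mm across, in the block's third pocket; its top is 42 mm above the block. Bystander.
- pigment_jar: small green jar with black lid, 48 mm across, 45 mm high, on the rear of the extractor's top. Bystander.
- resin: white resin bottle, blue cap, 84 mm across, 200 mm high. Bystander to the robot's right.
- hardener: white hardener bottle, 72 mm across, 170 mm high. Bystander to the robot's left.
- glitter_jar: amber jar with black lid, 64 mm across, 55 mm high. Bystander to the robot's right.
- bowl: white bowl, 170 mm across, 70 mm high. Bystander to the robot's left.
- cup: white measuring cup, 68 mm across, 75 mm high. Bystander to the robot's right.

How it is judged:
On the way, in this order (a step that is already met when the one before it is completed fails the run):
1. the hatch is shut (value of joint hatch below 0.02 rad), for 0.2 s.
2. the fastener is pushed in with the key and turned past its free play (contact force between key and fastener above 3 N and value of joint plunger above 0.0025 m and value of joint fastener above 0.5 rad), for 0.05 s.
3. the fastener has sprung back up at its stop: locked (value of joint fastener above 0.95 rad and value of joint plunger below 0.001 m and value of joint hatch below 0.02 rad), for 0.2 s.
At the end, for the whole second after the job is handed in: Hatch shut (within 0.02 rad); fastener turned home (joint above 0.95 rad) with its head sprung back up (within 1 mm), as it does only when locked; key released, at rest in its pocket in the block (within 6 mm of its centre, down to within 4 mm, upright within 0.15 rad) (all of step 3 and horizontal distance between key and key_slot below 0.006 m and z of key in the frame of block below 0.016 m and angle between key's own z axis and vertical below 0.15 rad and linear speed of key below 0.02 m/s); the robot touches nothing.
It fails at once if the fastener is forced: key and fastener bear on each other with more than 50 N in all (contact force between key and fastener above 50 N).
It fails at once if a bystander is moved by more than 30 mm (distance of any of driver, burnisher, pigment_jar, resin, hardener, glitter_jar, bowl, cup from where it was at the start of the episode above 0.03 m).
It also fails if it takes over 72 s, if anything falls off the work surface, if the arm or the gripper's body presses on something with over 40 N, if the wrist force passes 120 N, or if a joint passes its speed limit or range.

ROBOT

A 6-joint arm with a two-finger parallel gripper is mounted at the origin on the work surface. World frame = base frame: x ahead of the robot, y to its left, z up, the work surface at z = 0. Lengths are in m, angles in rad, forces in N, time in s.
With the tool pointing down it reaches from about 0.325 to 0.9 m from the base axis. Payload 3.5 kg.
Tool frame: the origin (TCP) lies between the finger pads; the fingertips stand tip_reach ahead of it and the grasp point (between the pads) lies 3 mm ahead of it (tip_reach is the distance from the TCP to the fingertips, in m); z points along the fingers, y is the line along which they close (so a half turn about z gives the same grasp; the last joint's range is limited). The gripper opens to 85 mm and grips with 20 to 120 N. Pads are 22 mm wide; open, the fingers measure 114 mm over their backs; the gripper's body (76 mm by 85 mm) begins 54 mm behind the grasp point. The pads swing forward as they close: fully open they stand 13 mm farther back than shut.
Start: joints at [-1.27, 0.276, -0.026, 1.268, 0, 1.467], TCP at [0.246, -0.575, 0.253] pointing down, gripper open.
Joint ranges: [-3.12, 3.12], [-0.85, 1.88], [-1.08, 1.24], [-1.95, 2.15], [-1.57, 1.53], [-3.14, 3.14]. Speed limits (rad/s): [2.57, 2.57, 3.14, 3.14, 3.14, 3.14].

INTERFACE

Orientations are given as a 3x3 rotation matrix whose columns are the frame's x, y, z axes.
In Python, from bench import * gives the robot as it stands.
- The arm moves only by the tool servo_tool, never from a script. Its argument "deltas" is text: rows parted by semicolons, each of 7 numbers parted by spaces: the gripper command: -1 is shut, 1 is fully open, values between are in proportion, then the shift along the tool's x, y, z in units of 0.1 m (1.0 is 0.1 m), then the turn, a rotation vector about the tool's x, y, z in units of pi rad (1.0 is pi rad). A call has exactly 5 rows; each row is the pose to reach, as a shift and turn from the pose commanded when the call began, along the tool's axes at that moment, turning the shorter way round; what a row does not reach only later rows make up. A row lasts 1/8 s, in which the tool goes at most 62.5 mm and 10.7 degrees, less where a joint would pass 70% of its speed; a pose out of reach is approached as far as the arm can. A call with a number of a shift or a turn outside -1 to 1 is refused whole. A call with a gripper value outside its range is refused whole. The fingers move at their own pace and stop on an object; the grip force is fixed at half the most. Time passes only in rows, so rows that repeat a pose let the fingers close, or fill a call up. It gives the time, the measured TCP pose, the force, the opening and the grip force at its end, in the units of the state.
- read_state(): the state, without advancing time (a new reading comes with each control period).
- camera(name): name is "scene" or "top" or "wrist"; returns a dict with "image" (480x640x3 uint8, blue, green, red), "camera_matrix" (3x3 intrinsics, pixels), "k1" (the pictures are not rectified: a ray, as slopes to the right and down, at radius r is drawn at 1 + k1 r^2 times it, then the intrinsics apply), "eye" and "rotation" of the camera in the world; the wrist camera has in their place "hand_eye" (4x4, takes a point from camera to tool coordinates, whose origin is the TCP and whose axes are the flange's). Camera axes: x right, y up, looking along -z (the intrinsics and any distortion apply to the point x, -y, -z); pixel columns grow to the right and rows downward; lengths in m; the calibration is good to about 2 mm. A picture is of the moment at which its call begins: read the wrist's pose just before it. There is no depth.
- hand_in(): hands the job in; it is judged then, once.
Trained networks look in a picture, given as the dict that the camera call returned (one of the last four; its "shot" number tells which), for a name from the list of things; names that differ only in an ending like _2 or _b are one class to them, and where a whole thing is asked for, a point or a joint stands for the part that bears it (a point fixed in the world has none). Each returns a list of dicts, best first, with "conf" (0 to 1); they miss things now and then, are a little off and sometimes report something else, mostly with a low value. They report only what shows in the picture. A call takes as long as a camera call.
- find_in(picture, name): "uv" ([column, row] in pixels, amid what is visible of it).
- outline_of(picture, name): "mask" (480x640 bool, what is visible of it) and "uv" ([column, row] in pixels, amid what is visible of it).
The state is a dict: "clock": time; "joint_positions": joint angles; "qd": joint speeds; "joint_efforts": joint torques, N m; "tcp_pos": TCP position; "eef_rot": TCP orientation; "contact_force": force on the tool from outside, world axes, zero at the start; "moment": the same for the moment, N m; "finger_gap": opening from 0.0 (shut) to 1.0 (fully open); "finger_force": force on a finger pad.
Only numpy, scipy, OpenCV 4.12 (cv2) and the standard library are available. Lean on these libraries where they do the work, as an engineer would, in place of code of your own. Each camera call takes 0.05 s, during which the arm holds its last target. There are 200 camera calls.

## Working session

There is one attempt and no reset: what is moved stays moved. The work goes in short steps, Python scripts to look and compute and a tool call to move; the robot and the scene stay as the last step left them, time stands still between calls to the robot, and variables do not carry over. Pictures are saved under pics/ and viewed, at most 13 in all, crops included, and the job is handed in when it is done.

Besides the shell and the picture viewer there is one more tool, called as a command line: name --argument value ..., lists and objects as JSON in quotes. servo_tool: Moves the arm, as the interface text tells. Shifts and turns lie within -1 to 1; 1 stands for 0.1 m of shift or pi rad of turn. Its arguments: {"type":"object","properties":{"deltas":{"type":"string"}},"required":["deltas"]}

```bash
mkdir -p pics; ls
python3 - <<'E'
from bench import *
import cv2,numpy as np
s=read_state();print({k:np.round(v,3).tolist() for k,v in s.items()})
for n in("scene","top"):
    p=camera(n);cv2.imwrite(f"pics/{n}0.png",p["image"])
    print(n,p["camera_matrix"].tolist(),p["k1"],p["eye"],p["rotation"])
    for t in("extractor","hatch","slot","block","key","driver","burnisher","pigment_jar"):
        print(t,[(np.round(d["uv"]).tolist(),round(d["conf"],2)) for d in find_in(p,t)[:2]])
E
```

```text
pics
{'clock': 0.0, 'joint_positions': [-1.27, 0.277, -0.028, 1.268, 0.0, 1.467], 'qd': [-0.001, -0.002, 0.0, 0.001, 0.001, 0.001], 'joint_efforts': [-0.0, -44.551, 29.521, 0.016, -0.0, -0.0], 'tcp_pos': [0.245, -0.574, 0.252], 'eef_rot': [[0.92, 0.393, -0.001], [0.393, -0.92, 0.002], [0.0, -0.002, -1.0]], 'contact_force': [-0.803, -0.15, 0.33], 'moment': [-0.027, -0.036, -0.007], 'finger_force': 0.0, 'finger_gap': 0.998}
scene [[464.8709797484152, 0.0, 320.32444170776876], [0.0, 464.8709797484152, 239.4434236374006], [0.0, 0.0, 1.0]] -0.07973451311186525 [1.02632923 0.59343872 1.23274228] [[-7.82725211e-01 -5.12752520e-01  3.52740836e-01]
 [ 6.22367430e-01 -6.45013044e-01  4.43415105e-01]
 [ 1.60227655e-04  5.66606589e-01  8.23988439e-01]]
extractor [([287.0, 210.0], 0.84), ([491.0, 387.0], 0.74)]
hatch [([288.0, 188.0], 0.84)]
slot []
block [([349.0, 320.0], 0.7)]
key []
driver [([288.0, 189.0], 0.66)]
burnisher [([373.0, 326.0], 0.61)]
pigment_jar [([238.0, 194.0], 0.69)]
top [[483.0867553722687, 0.0, 318.1144254687497], [0.0, 483.0867553722687, 243.32219676044184], [0.0, 0.0, 1.0]] -0.0903834706185972 [ 0.43981179 -0.00309629  1.39804851] [[-0.01025128  0.99574039 -0.09162965]
 [-0.99992843 -0.00964265  0.00708251]
 [ 0.00616879  0.0916957   0.99576797]]
extractor [([382.0, 244.0], 0.96), ([256.0, 226.0], 0.34)]
hatch [([390.0, 253.0], 0.6), ([393.0, 278.0], 0.44)]
slot [([222.0, 233.0], 0.56), ([392.0, 280.0], 0.49)]
block [([241.0, 228.0], 0.87)]
key [([417.0, 206.0], 0.28)]
driver [([238.0, 226.0], 0.52), ([103.0, 280.0], 0.44)]
burnisher [([222.0, 235.0], 0.44), ([392.0, 279.0], 0.44)]
pigment_jar [([418.0, 204.0], 0.83)]
```

View pics/top0.png

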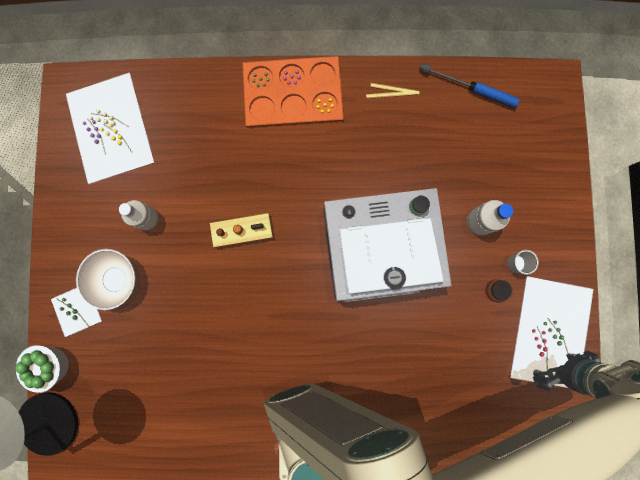

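View pics/scene0.png

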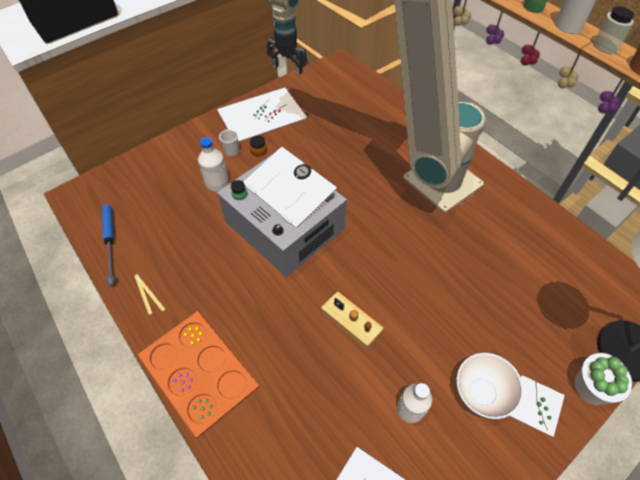

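The top view shows the extractor at about (388,245), with the fastener at (394,279). The block is at (241,230), with the key at about (258,226), the driver at (238,229) and the burnisher at (220,232). Next I'll set up the geometry helpers.

```bash
cat > h.py <<'E'
from bench import *
import cv2,numpy as np
from scipy.spatial.transform import Rotation as R
def pose(p,s=None):
    if "eye" in p: return np.array(p["eye"]),np.array(p["rotation"])
    H=np.array(p["hand_eye"]);T=np.eye(4);T[:3,:3]=s["eef_rot"];T[:3,3]=s["tcp_pos"];T=T@H
    return T[:3,3],T[:3,:3]
def ray(p,uv,s=None):
    e,r=pose(p,s)
    d=cv2.undistortPoints(np.float64(uv).reshape(-1,1,2),np.array(p["camera_matrix"]),np.array([p["k1"],0,0,0.]))[:,0]
    return e,np.c_[d[:,0],-d[:,1],-np.ones(len(d))]@r.T
def onz(p,uv,z,s=None):
    e,d=ray(p,uv,s); return e+d*((z-e[2])/d[:,2])[:,None]
def proj(p,X,s=None):
    e,r=pose(p,s);c=(np.atleast_2d(X)-e)@r
    q=np.c_[c[:,0]/-c[:,2],-c[:,1]/-c[:,2]]
    q=q*(1+p["k1"]*(q**2).sum(1))[:,None]
    K=np.array(p["camera_matrix"]);return q@K[:2,:2].T+K[:2,2]
E
python3 - <<'E'
from h import *
p=camera("top");im=p["image"]
a=cv2.resize(im[180:310,315:460],None,fx=3.5,fy=3.5,interpolation=cv2.INTER_CUBIC)
b=cv2.resize(im[205:255,200:285],None,fx=3.5,fy=3.5,interpolation=cv2.INTER_CUBIC)
c=np.zeros((a.shape[0],a.shape[1]+b.shape[1],3),np.uint8);c[:a.shape[0],:a.shape[1]]=a;c[:b.shape[0],a.shape[1]:]=b
cv2.imwrite("pics/c1.png",c);print(a.shape,b.shape)
for n in("extractor","block"):
    m=outline_of(p,n)[0]["mask"].astype(np.uint8)
    ct=max(cv2.findContours(m,0,2)[0],key=cv2.contourArea)
    bx=cv2.boxPoints(cv2.minAreaRect(ct));z={"extractor":.15,"block":.032}[n]
    print(n,bx.round(1).tolist(),onz(p,bx,z).round(3).tolist())
print(onz(p,[[258,226],[238,229],[220,232],[394,279]],.05).round(3).tolist())
E
```

```text
(455, 508, 3) (175, 298, 3)Traceback (most recent call last):
  File "<stdin>", line 8, in <module>
IndexError: list index out of range
```

View pics/c1.png

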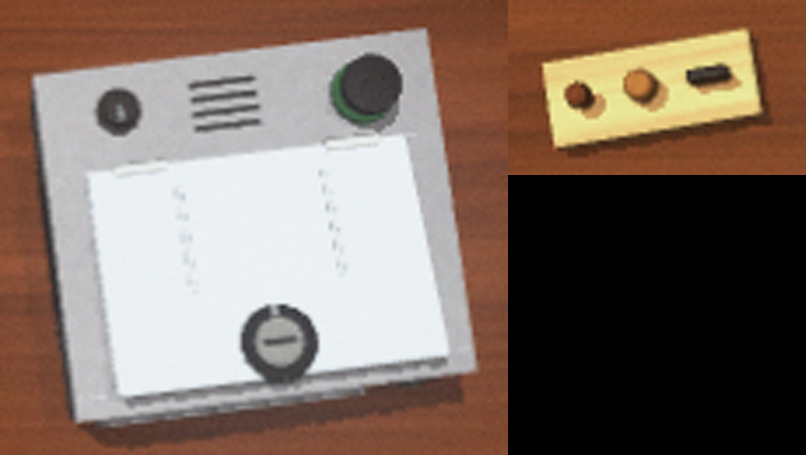

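Run:
```python
from h import *
from scipy.optimize import least_squares
p=camera("top")
E=np.array([[34,76],[427,30],[477,372],[78,422],[88,172],[408,137],[447,357],[118,397],[279,341]])/3.5+[315,180]
B=(np.array([[543,64],[748,30],[763,113],[556,148]])-[508,0])/3.5+[200,205]
def hp(d,y,f,t=.006): return [.05-d*np.cos(f)-t*np.sin(f)*-1*-1, y, .15+d*np.sin(f)+t*np.cos(f)]
def w(X,q): c,s=np.cos(q[2]),np.sin(q[2]);X=np.array(X);return np.c_[q[0]+c*X[:,0]-s*X[:,1],q[1]+s*X[:,0]+c*X[:,1],X[:,2]]
def m(q): return w([[.13,.15,.15],[.13,-.15,.15],[-.13,-.15,.15],[-.13,.15,.15],hp(0,.12,q[3]),hp(0,-.12,q[3]),hp(.17,-.12,q[3]),hp(.17,.12,q[3]),hp(.145,0,q[3],.01)],q)
r=least_squares(lambda q:(proj(p,m(q))-E).ravel(),[.45,-.15,.1,.2],loss="soft_l1");q=r.x
print(q,(proj(p,m(q))-E).round(1).tolist());print(m(q).round(3).tolist())
q0=q.copy();q0[3]=0;print("slot shut",m(q0)[8], "edge",w([hp(.17,0,0)],q0))
mb=lambda b:w([[.035,.085,.032],[.035,-.085,.032],[-.035,-.085,.032],[-.035,.085,.032]],b)
r=least_squares(lambda b:(proj(p,mb(b))-B).ravel(),[.45,.22,.1]);b=r.x
print(b,(proj(p,mb(b))-B).round(1).tolist(),w([[0,-.05,.032]],b), onz(p,[[(709-508)/3.5+200,76/3.5+205]],.066))
# scene camera check
ps=camera("scene");print(proj(ps,m(q)).round().tolist(),proj(ps,w([[0,-.05,.066]],b)))
print([(t,[d["uv"] for d in find_in(ps,t)[:2]]) for t in("fastener","key")])
im=ps["image"]
for X in (m(q),mb(b),w([[0,-.05,.066]],b)):
    for u in proj(ps,X): cv2.circle(im,tuple(np.round(u*8).astype(int).tolist()),8,(0,0,255),-1,shift=3)
cv2.imwrite("pics/s1.png",cv2.resize(im[130:360,200:410],None,fx=2.6,fy=2.6,interpolation=cv2.INTER_CUBIC))
```

```text
[ 0.5532712  -0.19333974  0.10702586  0.22345672] [[-0.0, -1.0], [0.3, -0.6], [-0.2, -0.3], [-0.7, -0.6], [-0.2, 0.6], [-0.5, 0.1], [0.9, 0.2], [0.1, 0.4], [0.4, 1.2]]
[[0.667, -0.03, 0.15], [0.699, -0.329, 0.15], [0.44, -0.356, 0.15], [0.408, -0.058, 0.15], [0.589, -0.069, 0.156], [0.614, -0.307, 0.156], [0.45, -0.325, 0.194], [0.424, -0.087, 0.194], [0.46, -0.203, 0.192]]
slot shut [ 0.45881477 -0.2034878   0.16      ] edge [[ 0.43395781 -0.20615834  0.156     ]]
[0.60484699 0.20595481 0.15862121] [[0.1, 0.0], [0.1, -0.2], [-0.3, 0.1], [0.0, 0.1]] [[0.61274483 0.15658251 0.032     ]] [[0.61038227 0.15565609 0.066     ]]
[[282.0, 249.0], [217.0, 191.0], [280.0, 148.0], [346.0, 198.0], [296.0, 225.0], [243.0, 181.0], [282.0, 145.0], [337.0, 186.0], [303.0, 169.0]] [[338.75391396 299.11585059]]
[('fastener', [[303.0, 169.0], [213.1, 166.3]]), ('key', [[335.9, 305.4]])]
```

View pics/s1.png

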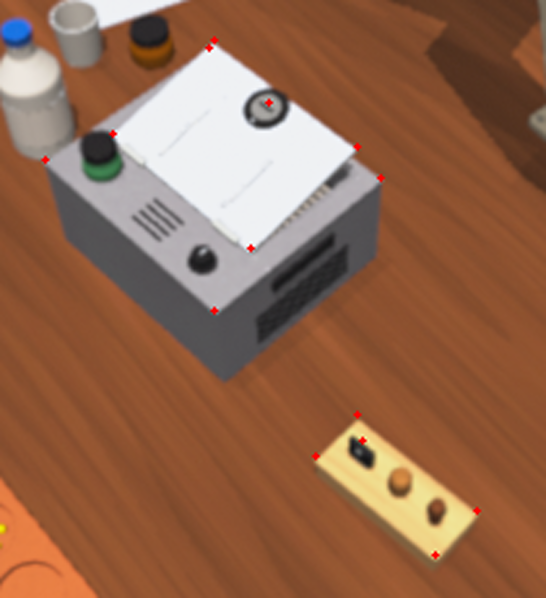

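servo_tool --deltas "-1 0.2 -0.16 -0.02 0 0 0; -1 0.45 -0.4 -0.05 0 0 0; -1 0.68 -0.62 -0.05 0 0 0; -1 0.88 -0.79 -0.05 0 0 0; -1 0.88 -0.79 -0.05 0 0 0"

```text
clock: 1.82
tcp_pos: [0.2964, -0.4653, 0.2585]
eef_rot: [[0.919, 0.395, -0.0], [0.395, -0.919, 0.0], [0.0, -0.0, -1.0]]
contact_force: [0.3, 0.0, 0.3]
finger_gap: 0.002
finger_force: 0.0
```

servo_tool --deltas "-1 0.2 -0.18 -0.02 0 0 0; -1 0.5 -0.45 -0.05 0 0 0; -1 0.75 -0.68 -0.05 0 0 0; -1 1 -0.9 -0.05 0 0 0; -1 1 -0.9 -0.05 0 0 0"

```text
clock: 2.45
tcp_pos: [0.3526, -0.3443, 0.2634]
eef_rot: [[0.919, 0.395, 0.0], [0.395, -0.919, -0.0], [-0.0, 0.0, -1.0]]
contact_force: [0.7, -1.1, 0.6]
finger_gap: -0.0
finger_force: 0.0
```

servo_tool --deltas "-1 0.2 -0.18 -0.02 0 0 0; -1 0.5 -0.45 -0.05 0 0 0; -1 0.75 -0.68 -0.05 0 0 0; -1 1 -0.9 -0.05 0 0 0; -1 1 -0.9 -0.05 0 0 0"

```text
clock: 3.08
tcp_pos: [0.4093, -0.2232, 0.2684]
eef_rot: [[0.919, 0.395, 0.0], [0.395, -0.919, -0.001], [-0.0, 0.001, -1.0]]
contact_force: [-1.0, -0.7, 0.7]
finger_gap: 0.001
finger_force: 0.0
```

servo_tool --deltas "-1 0.2 -0.18 0 0 0 0; -1 0.45 -0.43 0.1 0 0 0; -1 0.61 -0.59 0.3 0 0 0; -1 0.61 -0.59 0.5 0 0 0; -1 0.61 -0.59 0.5 0 0 0"

```text
clock: 3.7
tcp_pos: [0.4405, -0.1458, 0.2168]
eef_rot: [[0.92, 0.392, -0.003], [0.392, -0.92, 0.001], [-0.003, -0.002, -1.0]]
contact_force: [-0.8, 0.2, 0.7]
finger_gap: 0.001
finger_force: 0.0
```

servo_tool --deltas "-1 0 0 0.05 0 0 0; -1 0 0 0.1 0 0 0; -1 0 0 0.15 0 0 0; -1 0 0 0.2 0 0 0; -1 0 0 0.25 0 0 0"

```text
clock: 4.32
tcp_pos: [0.4415, -0.1452, 0.1931]
eef_rot: [[0.92, 0.393, 0.0], [0.393, -0.92, -0.0], [0.0, 0.0, -1.0]]
contact_force: [-0.3, -0.7, 1.8]
finger_gap: 0.003
finger_force: 0.6
```

servo_tool --deltas "-1 0 0 0.04 0 0 0; -1 0 0 0.08 0 0 0; -1 0 0 0.12 0 0 0; -1 0 0 0.15 0 0 0; -1 0 0 0.18 0 0 0"

```text
clock: 4.95
tcp_pos: [0.4415, -0.1451, 0.1778]
eef_rot: [[0.92, 0.393, -0.0], [0.393, -0.92, 0.0], [-0.0, -0.0, -1.0]]
contact_force: [-10.2, 4.1, 30.3]
finger_gap: 0.002
finger_force: 15.4
```

servo_tool --deltas "-1 0 0 -0.1 0 0 0; 1 0 0 -0.3 0 0 -0.05; 1 0 0 -0.6 0 0 -0.11; 1 0 0 -0.9 0 0 -0.17; 1 0 0 -0.9 0 0 -0.22"

```text
clock: 5.58
tcp_pos: [0.4436, -0.146, 0.2682]
eef_rot: [[0.453, 0.891, 0.006], [0.891, -0.453, -0.002], [0.001, 0.006, -1.0]]
contact_force: [0.8, 0.6, 0.3]
finger_gap: 0.843
finger_force: 0.0
```

servo_tool --deltas "1 0 0 0 0 0 -0.05; 1 0 0 0 0 0 -0.1; 1 0 0 0 0 0 -0.15; 1 0 0 0 0 0 -0.187; 1 0 0 0 0 0 -0.187"

```text
clock: 6.2
tcp_pos: [0.4417, -0.1451, 0.2652]
eef_rot: [[-0.11, 0.994, 0.0], [0.994, 0.11, 0.0], [0.0, 0.0, -1.0]]
contact_force: [0.1, -0.1, 0.0]
finger_gap: 1.001
finger_force: 0.0
```

Run:
```python
from h import *
s=read_state();p=camera("wrist");im=p["image"]
print(s["tcp_pos"],s["eef_rot"].tolist() if hasattr(s["eef_rot"],"tolist") else s["eef_rot"],p["hand_eye"],s["joint_positions"])
t=camera("top")["image"]
c=np.hstack([cv2.resize(im,(400,300)),cv2.resize(t[180:310,315:460],(400,300),interpolation=cv2.INTER_CUBIC)])
cv2.imwrite("pics/w1.png",c)
```

```text
[ 0.44169268 -0.14514296  0.2651734 ] [[-0.11009618411598394, 0.9939209017243621, 0.000267130175305371], [0.9939209251284944, 0.11009613614200128, 0.00018814441202500933], [0.00015759066350621445, 0.0002862202527959582, -0.9999999466215735]] [[-6.57169241e-04  9.51974934e-01  3.06175265e-01  7.82043254e-02]
 [ 9.99999584e-01  4.31747008e-04  8.03972971e-04 -4.72036937e-04]
 [ 6.33171862e-04  3.06175666e-01 -9.51974821e-01 -1.21090895e-01]
 [ 0.00000000e+00  0.00000000e+00  0.00000000e+00  1.00000000e+00]] [-4.56837530e-01 -1.66419921e-02 -3.38285781e-01  1.24899579e+00
  2.86684947e-04  1.00363902e+00]
```

View pics/w1.png

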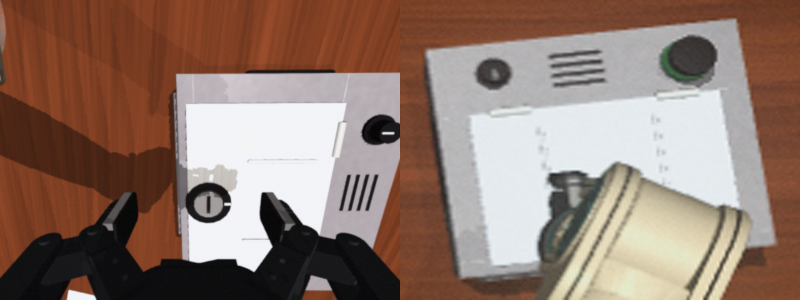

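Run:
```python
from h import *
s=read_state();p=camera("wrist")
for n in("slot","fastener","hatch"):
    for d in outline_of(p,n)[:1]:
        ct=max(cv2.findContours(d["mask"].astype(np.uint8),0,2)[0],key=cv2.contourArea)
        print(n,d["uv"],d["conf"],cv2.fitEllipse(ct),cv2.approxPolyDP(ct,6,True)[:,0].tolist())
# disc by grey threshold
im=p["image"];g=cv2.cvtColor(im,6);cv2.imwrite("pics/w1full.png",im)
print("pred",proj(p,[[.4588,-.2035,.160],[.459,-.2035,.192]],s), onz(p,[[332,327]],.16,s))
crop=cv2.resize(im[270:380,270:400],None,fx=5,fy=5,interpolation=cv2.INTER_CUBIC);cv2.imwrite("pics/w1c.png",crop)
```

```text
fastener [334.6, 323.9] 0.64 ((333.0869445800781, 325.26580810546875), (43.61802291870117, 45.40986633300781), 87.55480194091797) [[325, 305], [310, 326], [320, 344], [338, 347], [352, 338], [354, 316], [345, 306]]
hatch [400.1, 267.3] 0.85 ((415.7628479003906, 263.6824951171875), (235.5126190185547, 332.0697326660156), 31.185806274414062) [[553, 165], [298, 166], [304, 417], [376, 413], [407, 433], [434, 395], [415, 351], [419, 307], [435, 307], [511, 374], [539, 197], [548, 193]]
pred [[332.63525404 326.46428604]
 [334.90794769 352.00675548]] [[ 0.45837506 -0.20401483  0.16      ]]
```

View pics/w1c.png

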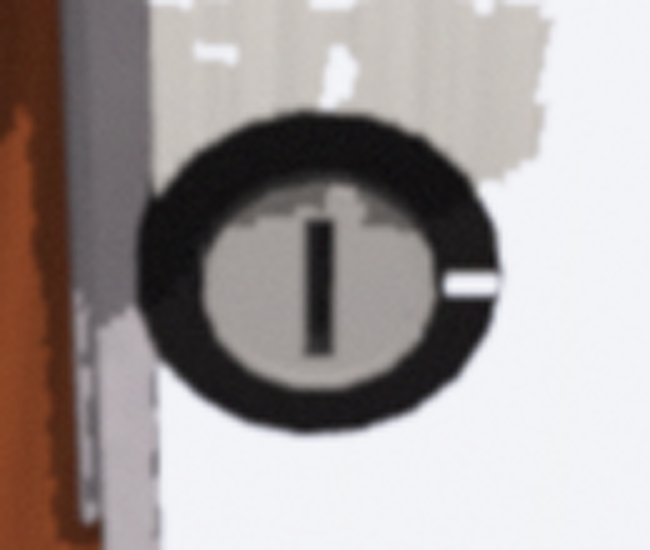

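servo_tool --deltas "1 0.2 0.15 0 0 0 0; 1 0.45 0.32 0 0 0 0; 1 0.7 0.5 0 0 0 0; 1 0.95 0.68 0 0 0 0; 1 0.95 0.68 0 0 0 0"

```text
clock: 7.12
tcp_pos: [0.4992, -0.0419, 0.2653]
eef_rot: [[-0.114, 0.994, 0.0], [0.994, 0.114, 0.0], [0.0, 0.0, -1.0]]
contact_force: [0.2, -0.6, -0.6]
finger_gap: 1.002
finger_force: 0.0
```

servo_tool --deltas "1 0.2 0.15 0 0 0 0; 1 0.45 0.32 0 0 0 0; 1 0.7 0.5 0 0 0 0; 1 0.95 0.68 0 0 0 -0.01; 1 0.95 0.68 0 0 0 -0.017"

```text
clock: 7.75
tcp_pos: [0.556, 0.0593, 0.2652]
eef_rot: [[-0.167, 0.986, -0.0], [0.986, 0.167, -0.0], [-0.0, -0.0, -1.0]]
contact_force: [0.8, -0.8, 0.2]
finger_gap: 0.999
finger_force: 0.0
```

servo_tool --deltas "1 0.2 0.15 0.1 0 0 0; 1 0.45 0.32 0.2 0 0 0; 1 0.7 0.5 0.4 0 0 0; 1 0.9 0.6 0.6 0 0 0; 1 0.9 0.6 0.6 0 0 0"

```text
clock: 8.38
tcp_pos: [0.5982, 0.1574, 0.2027]
eef_rot: [[-0.165, 0.986, -0.005], [0.986, 0.165, -0.001], [-0.0, -0.005, -1.0]]
contact_force: [-0.4, -0.8, 0.3]
finger_gap: 1.001
finger_force: 0.0
```

Run:
```python
from h import *
s=read_state();p=camera("wrist");im=p["image"]
print(s["tcp_pos"],np.round(s["eef_rot"],3).tolist())
for n in("key","block"):
    for d in outline_of(p,n)[:1]:
        ct=max(cv2.findContours(d["mask"].astype(np.uint8),0,2)[0],key=cv2.contourArea)
        print(n,d["uv"],d["conf"],cv2.boxPoints(cv2.minAreaRect(ct)).tolist())
print("pred top",proj(p,[[.6125,.156,.066]],s))
cv2.imwrite("pics/w2.png",im)
```

```text
[0.59822802 0.1574457  0.20269721] [[-0.165, 0.986, -0.005], [0.986, 0.165, -0.001], [-0.0, -0.005, -1.0]]
key [339.8, 233.9] 0.87 [[333.0, 211.0], [346.0, 211.0], [346.0, 260.0], [333.0, 260.0]]
block [334.9, 150.1] 0.75 [[291.09149169921875, 267.1642150878906], [297.81292724609375, 58.8004264831543], [388.39605712890625, 61.72247314453125], [381.67462158203125, 270.0862731933594]]
pred top [[336.76750635 243.8703811 ]]
```

View pics/w2.png

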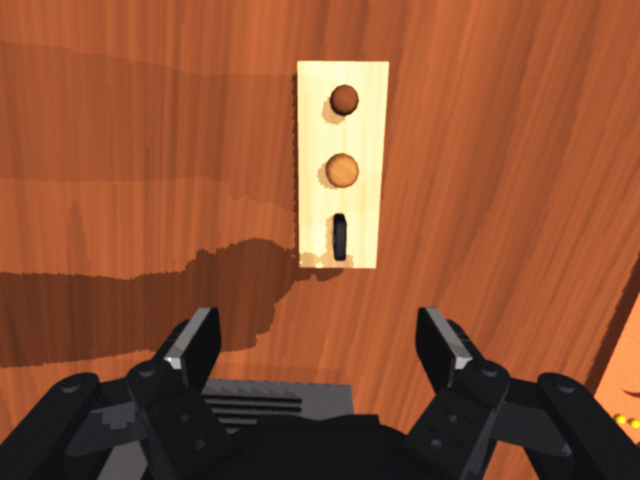

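The wrist view shows the key at (340,236), the driver at (342,170), the burnisher at (344,100) and the block's top face spanning (298,62) to (376,268). I'll refine the fit from this.

Run:
```python
from h import *
from scipy.optimize import least_squares
s=read_state();p=camera("wrist")
def w(X,q): c,n=np.cos(q[2]),np.sin(q[2]);X=np.array(X);return np.c_[q[0]+c*X[:,0]-n*X[:,1],q[1]+n*X[:,0]+c*X[:,1],X[:,2]]
mb=lambda b:w([[-.035,.085,.032],[.035,.085,.032],[.035,-.085,.032],[-.035,-.085,.032]],b)
B=np.array([[298,62],[388.5,62],[376.5,268.5],[299,268]])
r=least_squares(lambda b:(proj(p,mb(b),s)-B).ravel(),[.605,.206,.158]);b=r.x
print(b,r.fun.round(1),w([[0,-.05,.032]],b))
k=[[0,-.05-.017,.066],[0,-.05+.017,.066],[0,-.05+.017,.032]]
print(proj(p,w(k,b),s))
key=w([[0,-.05,.032]],b)[0];print(s["tcp_pos"],np.round(s["eef_rot"],4).tolist())
print("delta tool",np.array(s["eef_rot"]).T@(key-s["tcp_pos"]), "yaw err",b[2]+np.pi/2-np.arctan2(s["eef_rot"][1][0],s["eef_rot"][0][0]))
```

```text
[0.61039625 0.20625906 0.15768728] [ 0.3  1.  -0.5  1.5 -1.3 -1.9  1.4 -1.8] [[0.61824798 0.1568794  0.032     ]]
[[340.68238417 261.15451472]
 [341.83671072 220.96295869]
 [339.26792915 211.81360063]]
[0.59976174 0.15658014 0.20566572] [[-0.1637, 0.9865, -0.0], [0.9865, 0.1637, -0.0006], [-0.0006, -0.0001, -1.0]]
delta tool [-0.00262891  0.01830806  0.17366495] yaw err -0.006721970458426707
```

Run:
```python
from h import *
s=read_state();p=camera("wrist");im=p["image"]
g=cv2.cvtColor(im,6)
d=outline_of(p,"key")[0];ys,xs=np.where(d["mask"]);print(d["conf"],xs.min(),xs.max(),ys.min(),ys.max(),xs[ys>245].mean())
for n in("driver","block"):
    o=outline_of(p,n)
    if o: ys,xs=np.where(o[0]["mask"]);print(n,xs.min(),xs.max(),ys.min(),ys.max())
c,n=np.cos(.1577),np.sin(.1577)
for x in(.612,.615,.618):
    X=np.array([x,.1566,0]);y=np.array([-n,c,0])*.017
    print(x,proj(p,[X-y+[0,0,.066],X+y+[0,0,.066],X+y+[0,0,.032]],s).round(1).tolist())
print(s["tcp_pos"])
```

```text
0.85 329 343 210 258 336.58024691358025
driver 321 354 151 185
block 293 383 59 264
0.612 [[332.6, 260.0], [333.5, 219.8], [331.8, 210.8]]
0.615 [[336.2, 260.6], [337.2, 220.4], [335.1, 211.3]]
0.618 [[339.8, 261.1], [340.9, 221.0], [338.4, 211.9]]
[0.60005887 0.1565456  0.20611286]
```

servo_tool --deltas "1 -0.01 0.08 0.1 0 0 0; 1 -0.01 0.15 0.3 0 0 0; 1 -0.01 0.15 0.55 0 0 0; 1 -0.01 0.15 0.8 0 0 0; 1 -0.01 0.15 0.8 0 0 0"

```text
clock: 9.4
tcp_pos: [0.6123, 0.1585, 0.1211]
eef_rot: [[-0.164, 0.986, -0.007], [0.986, 0.164, -0.001], [0.0, -0.007, -1.0]]
contact_force: [-0.5, -0.1, -0.4]
finger_gap: 0.998
finger_force: 0.0
```

Run:
```python
from h import *
camera("top")
camera("top")
s=read_state();p=camera("wrist");cv2.imwrite("pics/w3.png",p["image"])
d=outline_of(p,"key")[0];ys,xs=np.where(d["mask"]);print(d["conf"],xs.min(),xs.max(),ys.min(),ys.max(),[(r,round(xs[ys==r].mean(),1),xs[ys==r].min(),xs[ys==r].max()) for r in range(ys.min()+3,ys.max(),12)])
c,n=np.cos(.1577),np.sin(.1577)
for x in(.613,.615,.617):
    X=np.array([x,.1575,0]);y=np.array([-n,c,0])*.017
    print(x,proj(p,[X-y+[0,0,.066],X+y+[0,0,.066],X+y+[0,0,.032]],s).round(1).tolist())
print(s["tcp_pos"],s["eef_rot"])
```

```text
0.88 311 327 236 304 [(239, np.float64(319.0), np.int64(312), np.int64(326)), (251, np.float64(319.0), np.int64(311), np.int64(327)), (263, np.float64(319.0), np.int64(311), np.int64(327)), (275, np.float64(319.0), np.int64(311), np.int64(327)), (287, np.float64(319.0), np.int64(311), np.int64(327)), (299, np.float64(319.0), np.int64(311), np.int64(327))]
0.613 [[315.5, 306.8], [315.8, 252.6], [316.2, 235.7]]
0.615 [[318.8, 307.3], [319.3, 253.2], [319.2, 236.2]]
0.617 [[322.2, 307.7], [322.8, 253.7], [322.2, 236.6]]
[0.6147303  0.15886062 0.1245374 ] [[-1.64325062e-01  9.86405323e-01 -1.34608300e-03]
 [ 9.86406242e-01  1.64324901e-01 -2.29849333e-04]
 [-5.52964989e-06 -1.36555468e-03 -9.99999068e-01]]
```

View pics/w3.png

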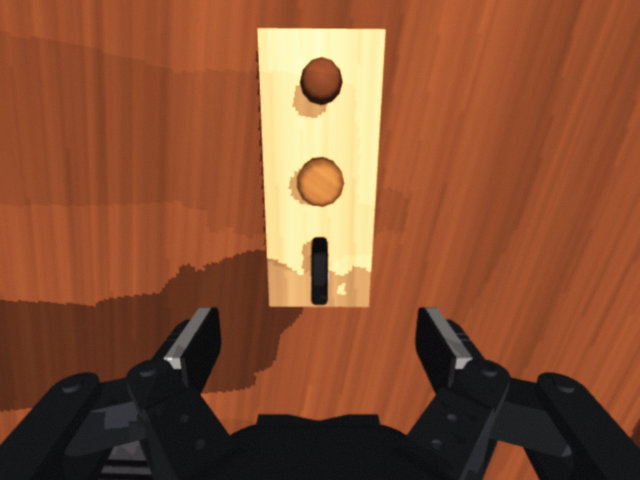

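The key is vertical at (319,270) and centred between the fingers, so I'll descend and grip.

servo_tool --deltas "1 -0.01 0 0.15 0 0 0; 1 -0.01 0 0.3 0 0 0; 1 -0.01 0 0.45 0 0 0; 1 -0.01 0 0.6 0 0 0; 1 -0.01 0 0.65 0 0 0"

```text
clock: 10.22
tcp_pos: [0.6138, 0.1577, 0.0583]
eef_rot: [[-0.164, 0.986, -0.003], [0.986, 0.164, -0.0], [0.0, -0.003, -1.0]]
contact_force: [-0.3, 0.1, -0.2]
finger_gap: 0.997
finger_force: 0.0
```

servo_tool --deltas "0.5 0 0 0 0 0 0; 0 0 0 0 0 0 0; -1 0 0 0 0 0 0; -1 0 0 0 0 0 0; -1 0 0 0 0 0 0"

```text
clock: 10.85
tcp_pos: [0.6155, 0.158, 0.061]
eef_rot: [[-0.164, 0.986, 0.001], [0.986, 0.164, 0.0], [0.0, 0.001, -1.0]]
contact_force: [-0.9, 0.4, 2.3]
finger_gap: 0.098
finger_force: 59.1
```

servo_tool --deltas "-1 0 0 -0.08 0 0 0; -1 0 0 -0.25 0 0 0; -1 0 0 -0.5 0 0 0; -1 0 0 -0.75 0 0 0; -1 0 0 -1 0 0 0"

```text
clock: 11.48
tcp_pos: [0.615, 0.1579, 0.1623]
eef_rot: [[-0.164, 0.986, 0.001], [0.986, 0.164, 0.0], [-0.0, 0.001, -1.0]]
contact_force: [0.3, -0.4, -1.1]
finger_gap: 0.106
finger_force: 58.9
```

servo_tool --deltas "-1 -0.1 -0.05 -0.25 0 0 0.005; -1 -0.35 -0.25 -0.5 0 0 0.01; -1 -0.6 -0.4 -0.8 0 0 0.018; -1 -0.85 -0.55 -0.95 0 0 0.018; -1 -0.95 -0.55 -0.95 0 0 0.018"

```text
clock: 12.1
tcp_pos: [0.5768, 0.0541, 0.2583]
eef_rot: [[-0.107, 0.994, 0.004], [0.994, 0.107, -0.0], [-0.0, 0.004, -1.0]]
contact_force: [-0.2, 0.6, -1.4]
finger_gap: 0.103
finger_force: 58.9
```

servo_tool --deltas "-1 -0.2 -0.15 0 0 0 0; -1 -0.45 -0.32 0 0 0 0; -1 -0.7 -0.5 0 0 0 0; -1 -0.95 -0.65 0 0 0 0; -1 -0.95 -0.65 0 0 0 0"

```text
clock: 12.72
tcp_pos: [0.5214, -0.0471, 0.2549]
eef_rot: [[-0.106, 0.994, -0.001], [0.994, 0.106, 0.0], [0.001, -0.001, -1.0]]
contact_force: [1.0, 0.2, -0.9]
finger_gap: 0.106
finger_force: 59.0
```

servo_tool --deltas "-1 -0.2 -0.15 0 0 0 0; -1 -0.45 -0.32 0 0 0 0; -1 -0.7 -0.5 0 0 0 0; -1 -0.95 -0.65 0 0 0 0; -1 -0.95 -0.65 0 0 0 0"

```text
clock: 13.35
tcp_pos: [0.4678, -0.1481, 0.2551]
eef_rot: [[-0.107, 0.994, 0.0], [0.994, 0.107, 0.001], [0.001, 0.0, -1.0]]
contact_force: [0.5, 1.1, -0.2]
finger_gap: 0.105
finger_force: 59.0
```

Run:
```python
from h import *
camera("top");camera("top")
s=read_state();p=camera("wrist");im=p["image"];cv2.imwrite("pics/w4.png",im)
Rm=np.array(s["eef_rot"]);t=np.array(s["tcp_pos"])
tip=lambda v:proj(p,t+Rm@np.array(v),s)[0].round(1).tolist()
print("tip",tip([0,0,.049]),"blade corners",tip([.01,0,.049]),tip([-.01,0,.049]),tip([.01,0,.041]))
print("slot",proj(p,[[.459,-.2045,.16]],s), t)
for n in("fastener","key"):
    o=outline_of(p,n)
    if o: ys,xs=np.where(o[0]["mask"]);print(n,o[0]["conf"],xs.min(),xs.max(),ys.min(),ys.max())
```

```text
tip [318.9, 285.6] blade corners [318.9, 268.7] [318.9, 302.0] [318.9, 274.5]
slot [[297.4577618  329.44139673]] [ 0.46829673 -0.14704894  0.25516812]
key 0.77 304 329 268 376
```

View pics/w4.png

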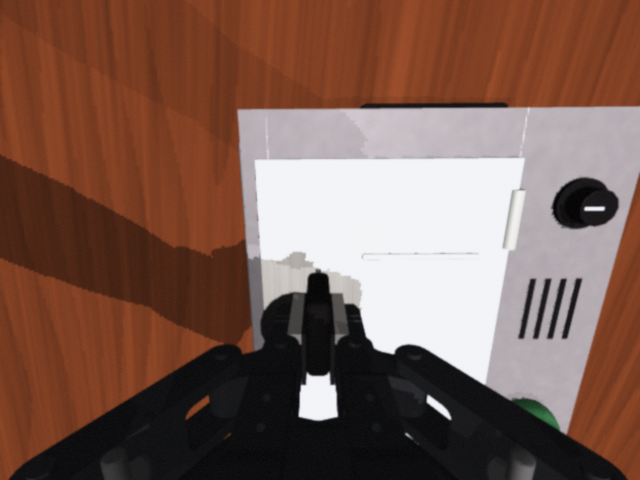

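servo_tool --deltas "-1 -0.15 -0.05 0.05 0 0 0; -1 -0.35 -0.1 0.1 0 0 0; -1 -0.56 -0.15 0.2 0 0 0; -1 -0.56 -0.15 0.2 0 0 0; -1 -0.56 -0.15 0.2 0 0 0"

```text
clock: 14.22
tcp_pos: [0.4588, -0.205, 0.2352]
eef_rot: [[-0.108, 0.994, -0.0], [0.994, 0.108, 0.001], [0.001, -0.0, -1.0]]
contact_force: [-0.1, 0.1, -1.2]
finger_gap: 0.102
finger_force: 59.0
```

Run:
```python
from h import *
camera("top")
s=read_state();p=camera("wrist");im=p["image"];cv2.imwrite("pics/w5full.png",im)
Rm=np.array(s["eef_rot"]);t=np.array(s["tcp_pos"])
u=proj(p,[[.4596,-.2043,.16],t+Rm@np.array([.01,0,.049]),t+Rm@np.array([-.01,0,.049])],s);print(u,t,s["eef_rot"])
c,r=np.round(u[0]).astype(int);print(c,r)
x0,y0=c-60,r-50
cr=cv2.resize(im[y0:y0+100,x0:x0+120],None,fx=6,fy=6,interpolation=cv2.INTER_CUBIC);cv2.imwrite("pics/w5.png",cr);print(x0,y0)
```

```text
[[319.88737818 267.12475515]
 [318.88440137 268.70186522]
 [318.87065382 301.9790122 ]] [ 0.45894705 -0.2048489   0.23543984] [[-1.08532967e-01  9.94092846e-01  9.79407109e-05]
 [ 9.94092819e-01  1.08532938e-01  2.61424906e-04]
 [ 2.49250836e-04  1.25735378e-04 -9.99999961e-01]]
320 267
260 217
```

View pics/w5.png

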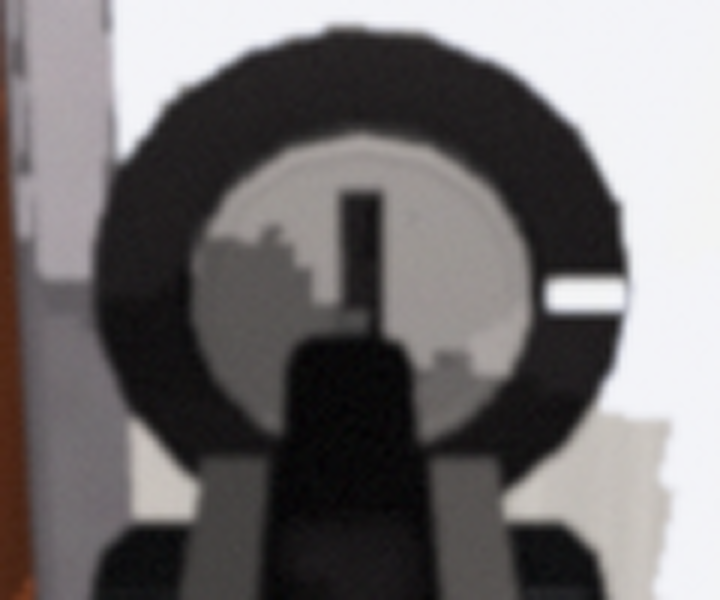

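servo_tool --deltas "-1 0.01 0.012 0.05 0 0 0; -1 0.01 0.012 0.12 0 0 0; -1 0.01 0.012 0.19 0 0 0; -1 0.01 0.012 0.24 0 0 0; -1 0.01 0.012 0.26 0 0 0"

```text
clock: 14.95
tcp_pos: [0.4597, -0.2038, 0.2087]
eef_rot: [[-0.108, 0.994, -0.001], [0.994, 0.108, 0.0], [0.001, -0.001, -1.0]]
contact_force: [-1.0, 0.4, -0.2]
finger_gap: 0.105
finger_force: 59.0
```

servo_tool --deltas "-1 0 0 0.01 0 0 0; -1 0 0 0.02 0 0 0; -1 0 0 0.03 0 0 0; -1 0 0 0.03 0 0 0; -1 0 0 0.03 0 0 0"

```text
clock: 15.58
tcp_pos: [0.46, -0.204, 0.2064]
eef_rot: [[-0.108, 0.994, 0.0], [0.994, 0.108, -0.0], [-0.0, 0.0, -1.0]]
contact_force: [-0.4, -0.1, 0.1]
finger_gap: 0.1
finger_force: 59.0
```

servo_tool --deltas "-1 0 0 0.005 0 0 0; -1 0 0 0.01 0 0 0; -1 0 0 0.015 0 0 0; -1 0 0 0.02 0 0 0; -1 0 0 0.02 0 0 0"

```text
clock: 16.2
tcp_pos: [0.46, -0.2039, 0.2043]
eef_rot: [[-0.108, 0.994, -0.0], [0.994, 0.108, 0.0], [0.0, -0.0, -1.0]]
contact_force: [0.5, -0.0, -0.4]
finger_gap: 0.103
finger_force: 59.0
```

servo_tool --deltas "-1 0 0 0.005 0 0 0; -1 0 0 0.01 0 0 0; -1 0 0 0.015 0 0 0; -1 0 0 0.015 0 0 0; -1 0 0 0.015 0 0 0"

```text
clock: 16.82
tcp_pos: [0.46, -0.204, 0.2029]
eef_rot: [[-0.108, 0.994, 0.0], [0.994, 0.108, -0.0], [-0.0, 0.0, -1.0]]
contact_force: [-0.2, -0.1, 1.3]
finger_gap: 0.108
finger_force: 59.2
```

servo_tool --deltas "-1 0 0 0.008 0 0 0; -1 0 0 0.016 0 0 0; -1 0 0 0.024 0 0 0; -1 0 0 0.03 0 0 0; -1 0 0 0.03 0 0 0"

```text
clock: 17.45
tcp_pos: [0.4601, -0.204, 0.2007]
eef_rot: [[-0.108, 0.994, 0.001], [0.994, 0.108, -0.0], [-0.0, 0.0, -1.0]]
contact_force: [-3.1, 2.3, 7.4]
finger_gap: 0.103
finger_force: 60.1
```

servo_tool --deltas "-1 0 0 0.004 0 0 0; -1 0 0 0.008 0 0 0; -1 0 0 0.012 0 0 0; -1 0 0 0.015 0 0 0; -1 0 0 0.015 0 0 0"

```text
clock: 18.08
tcp_pos: [0.4601, -0.204, 0.1996]
eef_rot: [[-0.108, 0.994, 0.001], [0.994, 0.108, -0.0], [-0.001, 0.001, -1.0]]
contact_force: [-2.9, 1.5, 9.1]
finger_gap: 0.106
finger_force: 60.4
```

servo_tool --deltas "-1 0 0 0.004 0 0 0; -1 0 0 0.008 0 0 0; -1 0 0 0.012 0 0 0; -1 0 0 0.016 0 0 0; -1 0 0 0.016 0 0 0"

```text
clock: 18.7
tcp_pos: [0.4602, -0.2041, 0.1986]
eef_rot: [[-0.108, 0.994, 0.001], [0.994, 0.108, -0.001], [-0.001, 0.001, -1.0]]
contact_force: [-3.2, 2.2, 12.6]
finger_gap: 0.105
finger_force: 60.9
```

Run:
```python
from h import *
s=read_state();print(s["tcp_pos"],s["contact_force"],s["moment"])
```

```text
[ 0.46018014 -0.2040752   0.19864773] [-3.20478045  2.23757088 12.56673925] [0.54783314 0.97552715 0.04758597]
```

servo_tool --deltas "-1 0 0 0 0 0 0.03; -1 0 0 0 0 0 0.06; -1 0 0 0 0 0 0.09; -1 0 0 0 0 0 0.12; -1 0 0 0 0 0 0.12"

```text
clock: 19.32
tcp_pos: [0.4604, -0.2043, 0.1987]
eef_rot: [[0.266, 0.964, 0.001], [0.964, -0.266, -0.001], [-0.001, 0.002, -1.0]]
contact_force: [-3.8, 2.2, 11.9]
finger_gap: 0.103
finger_force: 60.8
```

```bash
cat > m.py <<'E'
from h import *
s=read_state();r=s["eef_rot"];print(s["tcp_pos"],s["contact_force"],s["moment"],"turn",1.6792-np.arctan2(r[1][0],r[0][0]),"effort",s["joint_efforts"][5],s["joint_positions"])
E
python3 m.py
```

```text
[ 0.4603719  -0.20434177  0.1986801 ] [-3.79181011  2.24780357 11.94066998] [0.39706885 0.93665418 0.03627923] turn 0.3773425220853608 effort 0.14403150882571936 [-5.45907558e-01  9.79296561e-02 -3.63286531e-01  1.10781608e+00
 -4.44674927e-04  1.29382651e+00]
```

servo_tool --deltas "-1 0 0 0 0 0 0.03; -1 0 0 0 0 0 0.06; -1 0 0 0 0 0 0.09; -1 0 0 0 0 0 0.12; -1 0 0 0 0 0 0.12"

```text
clock: 19.95
tcp_pos: [0.4601, -0.2044, 0.1986]
eef_rot: [[0.602, 0.798, 0.001], [0.798, -0.602, -0.001], [-0.001, 0.001, -1.0]]
contact_force: [-4.8, 2.8, 12.4]
finger_gap: 0.108
finger_force: 60.9
```

```bash
python3 m.py
```

```text
[ 0.46006765 -0.2043548   0.19864462] [-4.76978987  2.8374433  12.36616388] [0.41414824 1.06039781 0.06082584] turn 0.7544563135360031 effort 0.14502176083624363 [-5.46030786e-01  9.78758008e-02 -3.63425993e-01  1.10830735e+00
 -8.44268638e-04  1.67081722e+00]
```

servo_tool --deltas "-1 0 -0.004 0 0 0 0.02; -1 0 -0.004 0 0 0 0.04; -1 0 -0.004 0 0 0 0.06; -1 0 -0.004 0 0 0 0.075; -1 0 -0.004 0 0 0 0.075"

```text
clock: 20.58
tcp_pos: [0.4599, -0.2042, 0.1987]
eef_rot: [[0.772, 0.636, 0.001], [0.636, -0.772, -0.002], [-0.0, 0.002, -1.0]]
contact_force: [-4.6, 1.3, 11.4]
finger_gap: 0.103
finger_force: 60.8
```

```bash
python3 m.py
```

```text
[ 0.45988446 -0.2042217   0.19865275] [-4.64057931  1.33557709 11.40436827] [0.34923638 0.98038187 0.03971268] turn 0.9896846158865867 effort 0.10416166624054313 [-5.45915511e-01  9.72470403e-02 -3.64112413e-01  1.10788188e+00
 -9.88819111e-04  1.90616061e+00]
```

servo_tool --deltas "-1 0 0 0 0 0 0.01; -1 0 0 0 0 0 0.015; -1 0 0 0 0 0 0.02; -1 0 0 0 0 0 0.025; -1 0 0 0 0 0 0.025"

```text
clock: 21.2
tcp_pos: [0.4598, -0.2042, 0.1987]
eef_rot: [[0.819, 0.574, 0.001], [0.574, -0.819, -0.002], [-0.0, 0.002, -1.0]]
contact_force: [-3.5, 1.1, 12.3]
finger_gap: 0.104
finger_force: 60.8
```

```bash
python3 m.py
```

```text
[ 0.45983719 -0.20418947  0.19866655] [-3.54137279  1.07463072 12.30133855] [0.38703886 1.01164374 0.01149331] turn 1.0680525148115834 effort 0.07705462630838156 [-5.45923372e-01  9.72062925e-02 -3.64126880e-01  1.10801799e+00
 -9.63111858e-04  1.98452084e+00]
```

servo_tool --deltas "-1 0 0 0 0 0 0.002; -1 0 0 0 0 0 0.004; -1 0 0 0 0 0 0.006; -1 0 0 0 0 0 0.008; -1 0 0 0 0 0 0.01"

```text
clock: 21.82
tcp_pos: [0.4598, -0.2042, 0.1987]
eef_rot: [[0.837, 0.548, 0.001], [0.548, -0.837, -0.002], [-0.0, 0.002, -1.0]]
contact_force: [-4.3, 1.1, 11.5]
finger_gap: 0.104
finger_force: 60.8
```

```bash
cat > m.py <<'E'
from h import *
s=read_state();r=s["eef_rot"];print(np.round(s["tcp_pos"],4),np.round(s["contact_force"],1),np.round(s["moment"],3),"turn",round(1.6792-np.arctan2(r[1][0],r[0][0]),4),"eff",round(s["joint_efforts"][5],3))
E
python3 m.py
```

```text
[ 0.4598 -0.2042  0.1987] [-4.3  1.1 11.5] [0.374 1.016 0.036] turn 1.0996 eff 0.031
```

servo_tool --deltas "-1 0 0 0 0 0 0.002; -1 0 0 0 0 0 0.004; -1 0 0 0 0 0 0.006; -1 0 0 0 0 0 0.008; -1 0 0 0 0 0 0.01"

```text
clock: 22.45
tcp_pos: [0.4598, -0.2042, 0.1987]
eef_rot: [[0.853, 0.521, 0.001], [0.521, -0.853, -0.002], [-0.0, 0.002, -1.0]]
contact_force: [-4.1, 2.1, 11.9]
finger_gap: 0.103
finger_force: 60.9
```

```bash
python3 m.py
```

```text
[ 0.4598 -0.2042  0.1987] [-4.1  2.1 11.9] [0.387 1.037 0.086] turn 1.131 eff 0.031
```

servo_tool --deltas "-1 0 0 0 0 0 0.001; -1 0 0 0 0 0 0.002; -1 0 0 0 0 0 0.003; -1 0 0 0 0 0 0.004; -1 0 0 0 0 0 0.005"

```text
clock: 23.08
tcp_pos: [0.4598, -0.2042, 0.1987]
eef_rot: [[0.861, 0.508, 0.001], [0.508, -0.861, -0.002], [-0.0, 0.002, -1.0]]
contact_force: [-4.0, 1.3, 12.2]
finger_gap: 0.109
finger_force: 60.9
```

```bash
python3 m.py
```

```text
[ 0.4598 -0.2042  0.1987] [-4.   1.3 12.2] [0.395 1.098 0.098] turn 1.1466 eff 0.047
```

servo_tool --deltas "-1 0 0 0 0 0 0.001; -1 0 0 0 0 0 0.002; -1 0 0 0 0 0 0.003; -1 0 0 0 0 0 0.004; -1 0 0 0 0 0 0.005"

```text
clock: 23.7
tcp_pos: [0.4598, -0.2042, 0.1987]
eef_rot: [[0.869, 0.494, 0.001], [0.494, -0.869, -0.002], [-0.0, 0.002, -1.0]]
contact_force: [-4.6, 0.4, 12.2]
finger_gap: 0.107
finger_force: 60.9
```

```bash
python3 m.py
```

```text
[ 0.4598 -0.2042  0.1987] [-4.6  0.4 12.2] [0.35  1.07  0.109] turn 1.1623 eff 0.047
```

servo_tool --deltas "-1 0 0 0 0 0 0.002; -1 0 0 0 0 0 0.004; -1 0 0 0 0 0 0.006; -1 0 0 0 0 0 0.008; -1 0 0 0 0 0 0.008"

```text
clock: 24.32
tcp_pos: [0.4598, -0.2042, 0.1987]
eef_rot: [[0.881, 0.472, 0.001], [0.472, -0.881, -0.002], [-0.0, 0.002, -1.0]]
contact_force: [-4.4, 1.3, 11.9]
finger_gap: 0.105
finger_force: 60.9
```

```bash
python3 m.py; python3 m.py
```

```text
[ 0.4598 -0.2042  0.1987] [-4.4  1.3 11.9] [0.308 1.034 0.043] turn 1.1873 eff 0.069
[ 0.4598 -0.2042  0.1987] [-4.4  1.3 11.9] [0.308 1.034 0.043] turn 1.1873 eff 0.069
```

servo_tool --deltas "-1 0 0 0 0 0 0.002; -1 0 0 0 0 0 0.004; -1 0 0 0 0 0 0.006; -1 0 0 0 0 0 0.008; -1 0 0 0 0 0 0.01"

```text
clock: 24.95
tcp_pos: [0.4598, -0.2041, 0.1987]
eef_rot: [[0.896, 0.444, 0.001], [0.444, -0.896, -0.002], [-0.0, 0.002, -1.0]]
contact_force: [-5.0, 2.1, 12.0]
finger_gap: 0.103
finger_force: 60.9
```

```bash
python3 m.py
```

```text
[ 0.4598 -0.2041  0.1987] [-5.   2.1 12. ] [0.316 1.051 0.032] turn 1.2189 eff 0.031
```

servo_tool --deltas "-1 0 0 0 0 0 0.002; -1 0 0 0 0 0 0.004; -1 0 0 0 0 0 0.006; -1 0 0 0 0 0 0.008; -1 0 0 0 0 0 0.01"

```text
clock: 25.58
tcp_pos: [0.4597, -0.2041, 0.1986]
eef_rot: [[0.909, 0.416, 0.0], [0.416, -0.909, -0.001], [-0.0, 0.001, -1.0]]
contact_force: [-3.8, 1.3, 12.9]
finger_gap: 0.102
finger_force: 60.9
```

```bash
python3 m.py
```

```text
[ 0.4597 -0.2041  0.1986] [-3.8  1.3 12.9] [0.342 1.074 0.131] turn 1.2503 eff 0.031
```

```bash
cat > m.py <<'E'
from h import *
M=[];F=[]
for i in range(5):
    s=read_state();M.append(s["moment"][2]);F.append(s["contact_force"]);
    if i<4: camera("top")
r=s["eef_rot"];print(np.round(s["tcp_pos"],4),np.round(np.mean(F,0),1),"mz",round(np.mean(M),3),np.round(M,2),"turn",round(1.6792-np.arctan2(r[1][0],r[0][0]),4),"eff",round(s["joint_efforts"][5],3))
E
python3 m.py
```

```text
[ 0.4597 -0.2041  0.1987] [-4.4  1.2 12. ] mz 0.083 [0.13 0.09 0.05 0.06 0.08] turn 1.2501 eff 0.062
```

servo_tool --deltas "-1 0 0 0 0 0 0.002; -1 0 0 0 0 0 0.004; -1 0 0 0 0 0 0.006; -1 0 0 0 0 0 0.008; -1 0 0 0 0 0 0.01"

```text
clock: 26.4
tcp_pos: [0.4597, -0.2041, 0.1987]
eef_rot: [[0.922, 0.387, 0.0], [0.387, -0.922, -0.001], [-0.0, 0.001, -1.0]]
contact_force: [-3.8, 0.1, 12.4]
finger_gap: 0.104
finger_force: 60.9
```

```bash
python3 m.py
```

```text
[ 0.4597 -0.2041  0.1987] [-4.1  1.5 12. ] mz 0.071 [0.1  0.07 0.04 0.06 0.08] turn 1.2815 eff 0.063
```

servo_tool --deltas "-1 0 0 0 0 0 0.003; -1 0 0 0 0 0 0.006; -1 0 0 0 0 0 0.008; -1 0 0 0 0 0 0.01; -1 0 0 0 0 0 0.012"

```text
clock: 27.22
tcp_pos: [0.4597, -0.204, 0.1986]
eef_rot: [[0.936, 0.352, 0.001], [0.352, -0.936, -0.001], [0.0, 0.001, -1.0]]
contact_force: [-4.3, 1.8, 11.8]
finger_gap: 0.107
finger_force: 60.9
```

```bash
python3 m.py
```

```text
[ 0.4597 -0.204   0.1987] [-4.3  1.5 12.4] mz 0.087 [0.04 0.07 0.11 0.1  0.12] turn 1.3192 eff 0.079
```

servo_tool --deltas "-1 0 0 0 0 0 0.003; -1 0 0 0 0 0 0.006; -1 0 0 0 0 0 0.008; -1 0 0 0 0 0 0.01; -1 0 0 0 0 0 0.012"

```text
clock: 28.05
tcp_pos: [0.4598, -0.2038, 0.1986]
eef_rot: [[0.949, 0.317, 0.001], [0.317, -0.949, -0.001], [0.0, 0.001, -1.0]]
contact_force: [-4.4, 2.1, 12.2]
finger_gap: 0.104
finger_force: 60.9
```

```bash
python3 m.py
```

```text
[ 0.4597 -0.2038  0.1986] [-4.3  2.5 12.1] mz 0.096 [0.1  0.11 0.11 0.11 0.05] turn 1.3567 eff 0.087
```

servo_tool --deltas "-1 0 0 0 0 0 0.002; -1 0 0 0 0 0 0.004; -1 0 0 0 0 0 0.006; -1 0 0 0 0 0 0.008; -1 0 0 0 0 0 0.008"

```text
clock: 28.88
tcp_pos: [0.4597, -0.2037, 0.1986]
eef_rot: [[0.956, 0.293, 0.001], [0.293, -0.956, -0.0], [0.0, 0.001, -1.0]]
contact_force: [-2.8, 3.1, 12.1]
finger_gap: 0.106
finger_force: 61.0
```

```bash
python3 m.py
```

```text
[ 0.4597 -0.2037  0.1987] [-3.7  2.  12.9] mz 0.105 [0.11 0.13 0.09 0.06 0.13] turn 1.3817 eff 0.106
```

servo_tool --deltas "-1 0 0 0 0 0 0.002; -1 0 0 0 0 0 0.004; -1 0 0 0 0 0 0.006; -1 0 0 0 0 0 0.008; -1 0 0 0 0 0 0.01"

```text
clock: 29.7
tcp_pos: [0.4597, -0.2036, 0.1987]
eef_rot: [[0.965, 0.263, 0.001], [0.263, -0.965, -0.0], [0.0, 0.0, -1.0]]
contact_force: [-5.5, 2.9, 13.7]
finger_gap: 0.106
finger_force: 61.0
```

```bash
python3 m.py
```

```text
[ 0.4597 -0.2037  0.1987] [-4.4  2.9 13. ] mz 0.135 [0.14 0.14 0.17 0.07 0.15] turn 1.413 eff 0.14
```

servo_tool --deltas "-1 0 0 0 0 0 0.002; -1 0 0 0 0 0 0.004; -1 0 0 0 0 0 0.006; -1 0 0 0 0 0 0.008; -1 0 0 0 0 0 0.01"

```text
clock: 30.52
tcp_pos: [0.4597, -0.2036, 0.1986]
eef_rot: [[0.973, 0.233, 0.001], [0.233, -0.973, -0.0], [0.0, 0.0, -1.0]]
contact_force: [-5.0, 3.0, 13.3]
finger_gap: 0.107
finger_force: 61.0
```

```bash
python3 m.py
```

```text
[ 0.4597 -0.2036  0.1987] [-4.9  3.  13. ] mz 0.186 [0.18 0.18 0.2  0.21 0.17] turn 1.4443 eff 0.195
```

mz is now 0.19 N m and climbing steadily, so this is the stop. I'll let the head up while holding the turn.

servo_tool --deltas "-1 0 0 -0.015 0 0 0; -1 0 0 -0.03 0 0 0; -1 0 0 -0.045 0 0 0; -1 0 0 -0.06 0 0 0; -1 0 0 -0.07 0 0 0"

```text
clock: 31.35
tcp_pos: [0.4595, -0.2035, 0.2029]
eef_rot: [[0.973, 0.232, -0.0], [0.232, -0.973, 0.001], [-0.0, -0.001, -1.0]]
contact_force: [0.6, 0.2, -4.5]
finger_gap: 0.101
finger_force: 58.3
```

```bash
python3 m.py
```

```text
[ 0.4595 -0.2035  0.2029] [ 0.3  0.1 -3.2] mz 0.191 [0.2  0.2  0.17 0.18 0.2 ] turn 1.445 eff 0.163
```

servo_tool --deltas "-1 0 0 0 0 0 -0.01; -1 0 0 0 0 0 -0.02; -1 0 0 0 0 0 -0.03; -1 0 0 0 0 0 -0.035; -1 0 0 0 0 0 -0.035"

```text
clock: 32.17
tcp_pos: [0.4597, -0.2039, 0.204]
eef_rot: [[0.941, 0.337, 0.0], [0.337, -0.941, -0.0], [0.0, 0.001, -1.0]]
contact_force: [-0.2, 0.7, -0.4]
finger_gap: 0.106
finger_force: 58.9
```

```bash
python3 m.py
```

```text
[ 0.4598 -0.2038  0.2039] [-0.3  0.2 -0.6] mz 0.0 [ 0.02 -0.04  0.02  0.03 -0.03] turn 1.3352 eff 0.004
```

Torque and force are both released, so I'll lift out and look at the head from the wrist camera.

servo_tool --deltas "-1 0 0 -0.03 0 0 0; -1 0 0 -0.06 0 0 0; -1 0 0 -0.12 0 0 0; -1 0 0 -0.25 0 0 0; -1 0 0 -0.35 0 0 0"

```text
clock: 33.0
tcp_pos: [0.4601, -0.204, 0.2401]
eef_rot: [[0.941, 0.337, 0.001], [0.337, -0.941, -0.001], [0.001, 0.001, -1.0]]
contact_force: [-1.3, 1.5, 0.0]
finger_gap: 0.1
finger_force: 59.0
```

```bash
python3 m.py
python3 - <<'E'
from h import *
s=read_state();p=camera("wrist");im=p["image"]
r=np.array(s["eef_rot"]);x=r[:,0]
C=np.array([.4596,-.2040,.16]);print("slot pix",proj(p,[C],s),"t",s["tcp_pos"])
c,q=np.round(proj(p,[C],s)[0]).astype(int)
cv2.imwrite("pics/w6.png",cv2.resize(im[q-60:q+50,c-65:c+65],None,fx=6,fy=5.4,interpolation=cv2.INTER_CUBIC)); print(c-65,q-60)
E
```

```text
[ 0.4599 -0.2039  0.2392] [-0.2  0.2 -0.6] mz -0.007 [-0.01 -0.01 -0.   -0.   -0.  ] turn 1.3351 eff 0.0
slot pix [[317.66295256 265.52714389]] t [ 0.45989854 -0.20386226  0.23920108]
253 206
```

View pics/w6.png

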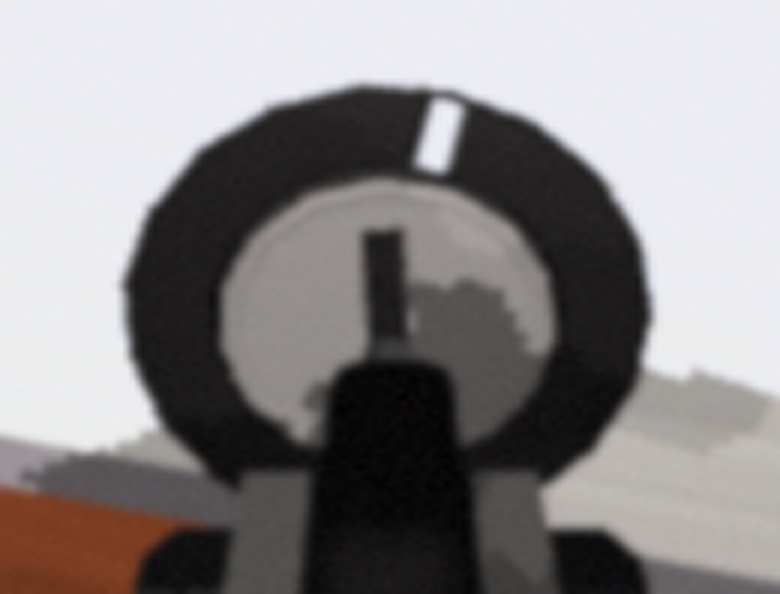

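The slot now sits about 1.25 rad round. The ring-to-disc gap matches the picture taken before the push, so the head is back up. Now to return the key.

servo_tool --deltas "-1 0 0 -0.1 0 0 -0.04; -1 0 0 -0.2 0 0 -0.09; -1 0 0 -0.25 0 0 -0.14; -1 0 0 -0.25 0 0 -0.19; -1 0 0 -0.25 0 0 -0.24"

```text
clock: 33.88
tcp_pos: [0.4593, -0.2035, 0.2632]
eef_rot: [[0.451, 0.893, -0.001], [0.893, -0.451, 0.001], [0.0, -0.001, -1.0]]
contact_force: [0.2, 0.1, 0.1]
finger_gap: 0.102
finger_force: 59.0
```

servo_tool --deltas "-1 0 0 0 0 0 -0.05; -1 0 0 0 0 0 -0.1; -1 0 0 0 0 0 -0.15; -1 0 0 0 0 0 -0.203; -1 0 0 0 0 0 -0.203"

```text
clock: 34.5
tcp_pos: [0.4593, -0.2035, 0.2631]
eef_rot: [[-0.162, 0.987, -0.001], [0.987, 0.162, 0.001], [0.001, -0.001, -1.0]]
contact_force: [0.9, -0.1, -0.1]
finger_gap: 0.104
finger_force: 59.0
```

servo_tool --deltas "-1 0.2 0.13 0 0 0 0; -1 0.42 0.27 0 0 0 0; -1 0.65 0.4 0 0 0 0; -1 0.88 0.56 0 0 0 0; -1 0.88 0.56 0 0 0 0"

```text
clock: 35.12
tcp_pos: [0.5007, -0.1065, 0.2634]
eef_rot: [[-0.164, 0.986, -0.001], [0.986, 0.164, 0.0], [0.0, -0.001, -1.0]]
contact_force: [1.0, 0.4, -0.7]
finger_gap: 0.107
finger_force: 59.0
```

servo_tool --deltas "-1 0.2 0.13 0 0 0 0; -1 0.42 0.27 0 0 0 0; -1 0.65 0.4 0 0 0 0; -1 0.88 0.56 0 0 0 0; -1 0.88 0.56 0 0 0 0"

```text
clock: 35.75
tcp_pos: [0.5415, -0.0113, 0.2635]
eef_rot: [[-0.164, 0.986, -0.0], [0.986, 0.164, -0.0], [-0.0, -0.0, -1.0]]
contact_force: [0.2, -0.2, -0.5]
finger_gap: 0.103
finger_force: 59.0
```

servo_tool --deltas "-1 0.2 0.13 0 0 0 0; -1 0.42 0.27 0 0 0 0; -1 0.65 0.4 0 0 0 0; -1 0.88 0.56 0 0 0 0; -1 0.88 0.56 0 0 0 0"

```text
clock: 36.38
tcp_pos: [0.5822, 0.0841, 0.2634]
eef_rot: [[-0.164, 0.986, -0.0], [0.986, 0.164, -0.001], [-0.001, -0.001, -1.0]]
contact_force: [-0.8, 0.2, -0.3]
finger_gap: 0.106
finger_force: 59.0
```

servo_tool --deltas "-1 0.2 0.13 0 0 0 0; -1 0.42 0.27 0.1 0 0 0; -1 0.675 0.447 0.3 0 0 0; -1 0.675 0.447 0.55 0 0 0; -1 0.675 0.447 0.8 0 0 0"

```text
clock: 37.0
tcp_pos: [0.6154, 0.1584, 0.183]
eef_rot: [[-0.164, 0.986, 0.0], [0.986, 0.164, -0.0], [-0.0, 0.0, -1.0]]
contact_force: [0.4, -0.8, -0.4]
finger_gap: 0.105
finger_force: 59.0
```

servo_tool --deltas "-1 0 0 0.2 0 0 0; -1 0 0 0.4 0 0 0; -1 0 0 0.6 0 0 0; -1 0 0 0.8 0 0 0; -1 0 0 0.8 0 0 0"

```text
clock: 37.62
tcp_pos: [0.6134, 0.1576, 0.1018]
eef_rot: [[-0.163, 0.987, -0.004], [0.987, 0.163, -0.001], [-0.0, -0.004, -1.0]]
contact_force: [0.1, 0.5, -0.7]
finger_gap: 0.103
finger_force: 59.0
```

```bash
python3 m.py
python3 - <<'E'
from h import *
s=read_state();p=camera("wrist");im=p["image"];cv2.imwrite("pics/w7.png",im)
t=np.array(s["tcp_pos"]);r=np.array(s["eef_rot"])
old=cv2.imread("pics/w4.png")
# compare key appearance in hand (tool-fixed) now vs before use: darkest columns per row of grip top
for nm,I in(("before",old),("now",im)):
    g=cv2.cvtColor(I,6)
    print(nm,[(y,np.where(g[y,290:350]<25)[0].min()+290 if (g[y,290:350]<25).any() else None,np.where(g[y,290:350]<25)[0].max()+290 if (g[y,290:350]<25).any() else None) for y in(276,284,292,300,320,340,360,370)])
a=np.array([ (0,-.0,.032)]);c,n=np.cos(.1577),np.sin(.1577)
b=np.array([.615-n*.05,.158+c*.05,0])
print("driver pred",proj(p,[b+[-n*.005,c*.005,.072]],s),[d["uv"] for d in find_in(p,"driver")[:1]])
o=outline_of(p,"block")
if o: ys,xs=np.where(o[0]["mask"]);print("block",xs.min(),xs.max(),ys.min())
print(proj(p,[b+[-c*.035-n*.085,-n*.035+c*.085,.032],b+[c*.035-n*.085,n*.035+c*.085,.032]],s))
E
```

```text
[0.616  0.1582 0.105 ] [ 0.2  0.1 -0.4] mz 0.016 [ 0.03  0.01  0.03 -0.03  0.04] turn -0.0562 eff 0.001
before [(276, np.int64(310), np.int64(326)), (284, np.int64(309), np.int64(327)), (292, np.int64(308), np.int64(327)), (300, np.int64(290), np.int64(330)), (320, np.int64(303), np.int64(349)), (340, np.int64(290), np.int64(349)), (360, np.int64(290), np.int64(349)), (370, np.int64(290), np.int64(349))]
now [(276, np.int64(310), np.int64(325)), (284, np.int64(309), np.int64(327)), (292, np.int64(308), np.int64(328)), (300, np.int64(305), np.int64(330)), (320, np.int64(304), np.int64(332)), (340, np.int64(290), np.int64(349)), (360, np.int64(290), np.int64(349)), (370, np.int64(290), np.int64(349))]
driver pred [[317.42718953 190.01603441]] [[318.6, 187.2]]
block 247 388 13
[[247.46830207  14.90486614]
 [389.1172667   16.00225259]]
```

servo_tool --deltas "-1 0 -0.007 0.05 0 0 0; -1 0 -0.007 0.12 0 0 0; -1 0 -0.007 0.19 0 0 0; -1 0 -0.007 0.26 0 0 0; -1 0 -0.007 0.28 0 0 0"

```text
clock: 38.6
tcp_pos: [0.6137, 0.158, 0.0747]
eef_rot: [[-0.164, 0.986, -0.002], [0.986, 0.164, -0.0], [0.0, -0.002, -1.0]]
contact_force: [-1.1, -1.1, 0.3]
finger_gap: 0.101
finger_force: 59.0
```

servo_tool --deltas "-1 0 0 0.04 0 0 0; -1 0 0 0.08 0 0 0; -1 0 0 0.12 0 0 0; -1 0 0 0.155 0 0 0; -1 0 0 0.155 0 0 0"

```text
clock: 39.22
tcp_pos: [0.6146, 0.1581, 0.061]
eef_rot: [[-0.164, 0.986, 0.001], [0.986, 0.164, 0.0], [-0.0, 0.001, -1.0]]
contact_force: [-0.7, -0.9, 4.0]
finger_gap: 0.105
finger_force: 59.5
```

servo_tool --deltas "-0.5 0 0 0 0 0 0; 0 0 0 0 0 0 0; 0.5 0 0 0 0 0 0; 1 0 0 0 0 0 0; 1 0 0 0 0 0 0"

```text
clock: 39.85
tcp_pos: [0.6143, 0.1581, 0.0602]
eef_rot: [[-0.164, 0.986, -0.0], [0.986, 0.164, -0.0], [-0.0, -0.0, -1.0]]
contact_force: [-0.4, 0.1, 0.6]
finger_gap: 0.996
finger_force: 0.0
```

servo_tool --deltas "1 0 0 -0.1 0 0 0; 1 0 0 -0.3 0 0 0; 1 0 0 -0.5 0 0 0; 1 0 0 -0.7 0 0 0; 1 0 0 -0.7 0 0 0"

```text
clock: 40.48
tcp_pos: [0.6163, 0.1584, 0.1329]
eef_rot: [[-0.164, 0.986, 0.005], [0.986, 0.164, 0.001], [-0.0, 0.005, -1.0]]
contact_force: [0.1, -0.1, -0.8]
finger_gap: 1.004
finger_force: 0.0
```

servo_tool --deltas "1 0 0 -0.2 0 0 0; 1 0 0 -0.4 0 0 0; 1 0 0 -0.6 0 0 0; 1 0 0 -0.7 0 0 0; 1 0 0 -0.7 0 0 0"

```text
clock: 41.1
tcp_pos: [0.6146, 0.1581, 0.2004]
eef_rot: [[-0.164, 0.986, 0.001], [0.986, 0.164, 0.0], [-0.0, 0.001, -1.0]]
contact_force: [0.3, 0.2, 0.3]
finger_gap: 1.004
finger_force: 0.0
```

```bash
python3 m.py
python3 - <<'E'
from h import *
s=read_state();p=camera("wrist");im=p["image"]
d=outline_of(p,"key")[0];ys,xs=np.where(d["mask"]);print(d["conf"],xs.min(),xs.max(),ys.min(),ys.max())
c,n=np.cos(.1577),np.sin(.1577)
X=np.array([.615,.158,0]);y=np.array([-n,c,0])*.017
print(proj(p,[X-y+[0,0,.066],X+y+[0,0,.066],X+y+[0,0,.032]],s).round(1).tolist())
# fastener: head height from top camera vs start
pt=camera("top");print([ (n,[(d["uv"],round(d["conf"],2)) for d in find_in(pt,n)[:2]]) for n in("fastener","hatch","driver","burnisher","pigment_jar")])
E
```

```text
[0.6136 0.158  0.1989] [-0.3  0.2  0.4] mz -0.005 [-0.04  0.05 -0.03  0.02 -0.03] turn -0.0566 eff 0.0
0.8 312 326 211 259
[[320.6, 261.3], [321.0, 220.0], [320.7, 210.8]]
[('fastener', [([391.2, 280.8], 0.71), ([138.6, 214.2], 0.71)]), ('hatch', [([388.7, 254.2], 0.71), ([488.9, 217.6], 0.44)]), ('driver', []), ('burnisher', []), ('pigment_jar', [([416.6, 206.1], 0.52)])]
```

```bash
python3 -c "
from bench import *
print(hand_in())"
```

```text
the job is handed in; nothing more can be done
None
```

The job is handed in: the hatch is shut, the fastener is turned to its stop (about 1.25 rad) with its head sprung back up, and the key is back in its slot. These come from camera and force readings, as the hand-in returned no verdict.

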